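# Sort the measuring-ball bottles by weight and load the coagulometer

### The job

Three identical opaque bottles of steel measuring balls stand by the coagulometer: one is full, one about half used and one empty, and only their weight tells which. Stand the half-used bottle, which is to be finished first, right down on the floor of the bottle well in the coagulometer's deck, stand the empty one upright in the blue tray for empties, and leave the full one standing on the bench in the place where it was (you may lift it to feel its weight and set it back). Tip no bottle over and leave the other things on the bench alone.

Things in the scene. Friction and masses are not known exactly. Their poses are not given: they have to be found in the camera images.
- bottle_1: One of three identical opaque white bottles: body 52 mm diameter to 58 mm high, shoulder to 70 mm; ribbed green cap, 40 mm diameter, 70 to 100 mm high. Origin: centre of underside; z up. Holds unseen steel balls: one bottle is full (0.51-0.59 kg in all), one half used (0.21-0.29), one empty (about 0.05); which is drawn afresh each time.
- bottle_2: Another of three identical opaque white bottles: body 52 mm diameter to 58 mm high, shoulder to 70 mm; ribbed green cap, 40 mm diameter, 70 to 100 mm high. Origin: centre of underside; z up. Holds unseen steel balls: one bottle is full (0.51-0.59 kg in all), one half used (0.21-0.29), one empty (about 0.05); which is drawn afresh each time.
- bottle_3: The third of three identical opaque white bottles: body 52 mm diameter to 58 mm high, shoulder to 70 mm; ribbed green cap, 40 mm diameter, 70 to 100 mm high. Origin: centre of underside; z up. Holds unseen steel balls: one bottle is full (0.51-0.59 kg in all), one half used (0.21-0.29), one empty (about 0.05); which is drawn afresh each time.
- coagulometer: Beige bench instrument, 300 mm deep (x) by 340 mm wide (y) by 130 mm high, fixed; its maroon sloping control panel faces its own -x. The flat deck is 130 mm above the bench from its x = -90 to +150 mm. Origin: centre of the underside; z up.
- well (a point): Centre of the floor of the round bottle well in the coagulometer's deck, near the deck's -y side (instrument frame 0, -110, 105 mm). The well is 61 mm in diameter and 25 mm deep with a flat floor 105 mm above the bench; axes as the coagulometer's.
- tray: Blue open tray for empties, outside 200 mm (its x) by 160 mm (its y), 50 mm high, wall 4 mm, inner floor about 4 mm above the bench, fixed. Origin: centre of the underside; z up.
- reagent: Bystander: amber reagent bottle with black cap, 42 mm diameter, 85 mm high, standing on the bench. Origin: centre of the underside.
- pipette: Bystander: yellow and white pipette lying on the bench near the robot, about 230 mm long along its own x and about 26 mm high. Origin: under its yellow handle.
Not all that is in view belongs to the job. What is shaped like the bottle_2 but pink or yellow is not meant. What is shaped like the bottle_1 but yellow is not meant.

How it is judged:
By the outcome, as a careful person would: the job done as asked, in the order asked, and still so for the second after the job is handed in, with the robot touching nothing.
It also fails if it takes over 64 s, if anything falls off the work surface, if the arm or the gripper's body presses on something with over 40 N, if the wrist force passes 120 N, or if a joint passes its speed limit or range.

### The arm

A 7-joint arm with a two-finger parallel gripper is mounted at the origin on the work surface. World frame = base frame: x ahead of the robot, y to its left, z up, the work surface at z = 0. Lengths are in m, angles in degrees, forces in N, time in s.
With the tool pointing down it reaches from about 0.425 to 1.025 m from the base axis. Payload 3.6 kg.
Tool frame: the origin (TCP) lies midway between the tips of the shut fingers; the grasp point (between the pads) lies 19 mm behind it; z points along the fingers, y is the line along which they close (so a half turn about z gives the same grasp; the last joint's range is limited). The gripper opens to 85 mm and grips with 20 to 120 N. Pads are 22 mm wide; open, the fingers measure 114 mm over their backs; the gripper's body (76 mm by 85 mm) begins 54 mm behind the grasp point. The pads swing forward as they close: fully open they stand 13 mm farther back than shut.
Start: joints at [60.648, 33.873, 2.773, 92.16, -1.908, 54.013, -1.931], TCP at [0.295, -0.662, 0.231] pointing down, gripper open.
Joint ranges: [-153.93, 153.93], [-27.13, 128.08], [-72.61, 78.16], [10.71, 143.7], [-87.88, 267.88], [4.46, 118.87], [-176.78, 176.78]. Speed limits (degrees/s): [147.25, 147.25, 180, 180, 180, 180, 180].

### API

Orientations are given as [roll, pitch, yaw] about the fixed x, y, z axes, in that order (R = Rz(yaw) Ry(pitch) Rx(roll)).
In Python, from cell import arm, vision, finder gives the robot as it stands.
- The arm moves only by the tool jog_arm, never from a script. Its argument "commands" is a list of rows, each a list of 3 entries, a list of its own where there are three numbers: the shift along the tool's x, y, z in cm, then the turn, a rotation vector about the tool's x, y, z in degrees, then the finger opening in cm, from 0 to 8.54. A call has 1 to 20 rows; each row shifts and turns the commanded pose from where the row before left it, along the tool's axes as they then stand; what a row does not reach is not made up. A row lasts 1/10 s, in which the tool goes at most 50 mm and 8.59 degrees, less where a joint would pass 70% of its speed; a pose out of reach is approached as far as the arm can. A call with a gripper value outside its range is refused whole. The fingers move at their own pace and stop on an object; "squeeze" is the grip in N (left out, the last holds). Time passes only in rows, so rows that do not move let the fingers close. It gives the time, the measured TCP pose, the force, the opening and the grip force at its end, in the units of the state.
- arm.get_state(): the state, without advancing time (a new reading comes with each control period).
- vision.read_camera(name): name is "side" or "top"; returns the picture (400x640x3 uint8, red, green, blue); there is no depth.
- vision.camera_params(name): a dict with "camera_matrix" (3x3 intrinsics, pixels), "extrinsics" (4x4, takes a point from world to camera coordinates). Camera axes: x right, y up, looking along -z (the intrinsics and any distortion apply to the point x, -y, -z); pixel columns grow to the right and rows downward; lengths in m; the calibration is good to about 2 mm. A picture is of the moment at which its call begins. camera_params takes no time and is no camera call.
- arm.job_done(): hands the job in; it is judged then, once.
Trained networks look in the newest picture that a camera, given by its name, has taken for a name from the list of things; names that differ only in an ending like _2 or _b are one class to them, and where a whole thing is asked for, a point or a joint stands for the part that bears it (a point fixed in the world has none). Each returns a list of dicts, best first, with "conf" (0 to 1); they miss things now and then, are a little off and sometimes report something else, mostly with a low value. They report only what shows in the picture. A call takes as long as a camera call. They do not tell look-alikes from the thing itself.
- finder.outline_of(camera, name): "region" (400x640 bool, what is visible of it) and "bbox" ([left, top, right, bottom] in pixels, round what is visible of it).
The state is a dict: "time": time; "joint_positions": joint angles; "joint_vel": joint speeds; "effort": joint torques, N m; "ee_pos": TCP position; "tool_rot": TCP orientation; "contact_force": force on the tool from outside, world axes, zero at the start; "moment": the same for the moment, N m; "grip_width": finger opening in m; "gripper_force": force on a finger pad.
Only numpy, scipy, OpenCV 4.12 (cv2) and the standard library are available. Lean on these libraries where they do the work, as an engineer would, in place of code of your own. Each camera call takes 0.05 s, during which the arm holds its last target. There are 200 camera calls.

## Working session

There is one attempt and no reset: what is moved stays moved. The work goes in short steps, Python scripts to look and compute and a tool call to move; the robot and the scene stay as the last step left them, time stands still between calls to the robot, and variables do not carry over. Pictures are saved under pics/ and viewed, at most 10 in all, crops included, and the job is handed in when it is done.

Besides the shell and the picture viewer there is one more tool, called after ">>>" as name(argument=value, ...), one argument or row to a line, values as JSON. jog_arm: Moves the arm, as the interface text tells. Its arguments: {"type":"object","properties":{"commands":{"type":"array","items":{"type":"array"}},"squeeze":{"type":"number"}},"required":["commands"]}

```bash
mkdir -p pics
cat > h.py <<'E'
import numpy as np, cv2
from cell import arm, vision, finder
def ray(cam,u,v):
    p=vision.camera_params(cam);K=np.array(p["camera_matrix"]);E=np.array(p["extrinsics"])
    d=np.linalg.inv(K)@[u,v,1];d=np.array([d[0],-d[1],-d[2]])
    R=E[:3,:3];return -R.T@E[:3,3],R.T@d
def at(cam,u,v,z):
    c,d=ray(cam,u,v);return c+d*(z-c[2])/d[2]
def proj(cam,P):
    p=vision.camera_params(cam);K=np.array(p["camera_matrix"]);E=np.array(p["extrinsics"])
    q=E[:3,:3]@np.array(P)+E[:3,3];q=K@[q[0],-q[1],-q[2]];return q[:2]/q[2]
def snap(cam,f=None):
    im=np.array(vision.read_camera(cam))
    if f: cv2.imwrite("pics/"+f,im[:,:,::-1])
    return im
E
python3 - <<'E'
from h import *
np.set_printoptions(precision=3,suppress=True)
for c in("top","side"):
    snap(c,c+"1.png"); print(c,vision.camera_params(c), ray(c,320,200))
    for n in("bottle_1","coagulometer","tray","reagent","pipette"):
        for d in finder.outline_of(c,n):
            m=d["region"];ys,xs=np.nonzero(m);print(n,round(d["conf"],2),d["bbox"],xs.mean().round(1),ys.mean().round(1),m.sum())
s=arm.get_state();print(s)
E
```

```text
top {'camera_matrix': array([[495.116,   0.   , 321.021],
       [  0.   , 495.116, 205.552],
       [  0.   ,   0.   ,   1.   ]]), 'extrinsics': array([[-0.002, -1.   ,  0.01 , -0.044],
       [ 0.992, -0.001,  0.123, -0.564],
       [-0.123,  0.011,  0.992, -1.124],
       [ 0.   ,  0.   ,  0.   ,  1.   ]])} (array([ 0.421, -0.033,  1.186]), array([ 0.134, -0.008, -0.991]))
bottle_1 0.93 [301.7, 153.0, 325.8, 175.5] 312.9 161.9 433
bottle_1 0.72 [342.2, 177.6, 360.5, 204.6] 350.9 189.3 482
bottle_1 0.7 [285.3, 189.0, 307.5, 216.5] 294.1 200.1 415
bottle_1 0.68 [285.4, 253.3, 307.6, 276.0] 293.7 263.1 400
bottle_1 0.57 [361.8, 234.0, 390.7, 256.3] 378.8 244.3 448
coagulometer 0.63 [91.5, 117.4, 261.0, 274.7] 172.8 196.3 23091
tray 0.97 [418.4, 176.2, 503.9, 270.9] 460.8 222.4 6393
tray 0.73 [365.8, 125.3, 384.5, 144.2] 376.3 134.3 289
reagent 0.72 [366.1, 122.8, 385.2, 145.9] 376.4 134.1 307
pipette 0.79 [378.7, 292.2, 411.1, 383.5] 395.9 331.6 733
side {'camera_matrix': array([[453.077,   0.   , 323.327],
       [  0.   , 453.077, 192.205],
       [  0.   ,   0.   ,   1.   ]]), 'ex
[... 629 characters left out ...]
7.0, 366.5] 232.1 275.0 24947
tray 0.73 [339.8, 148.3, 413.3, 187.8] 376.8 164.6 2050
reagent 0.86 [285.8, 156.9, 299.5, 188.3] 289.6 172.3 255
pipette 0.64 [410.8, 191.4, 488.5, 226.5] 444.2 208.9 532
{'time': 0.6, 'joint_positions': array([60.648, 33.871,  2.773, 92.16 , -1.909, 54.013, -1.93 ]), 'joint_vel': array([-0.089, -0.032,  0.05 , -0.058,  0.054,  0.066,  0.031]), 'effort': array([ -0.001, -54.83 ,   1.545, -19.842,   0.009,   0.002,  -0.   ]), 'ee_pos': array([ 0.295, -0.662,  0.231]), 'tool_rot': array([179.998,   0.001,  23.996]), 'contact_force': array([-0.537, -1.029, -0.843]), 'moment': array([-0.005, -0.011, -0.04 ]), 'gripper_force': 0.0, 'grip_width': 0.08520808551386876}
```

View pics/top1.png

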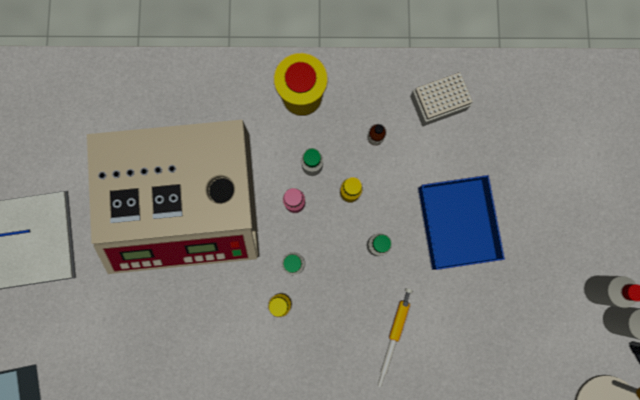

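View pics/side1.png

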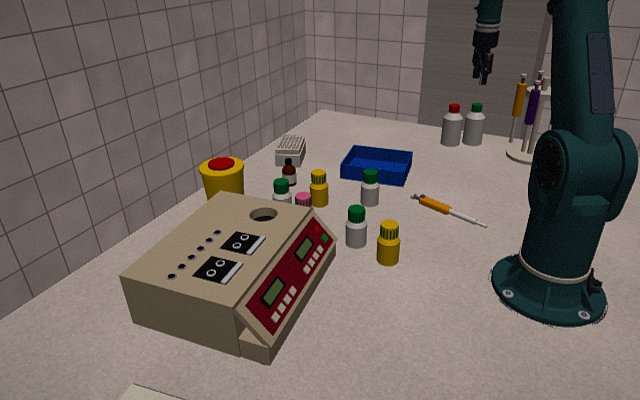

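The top view shows green-capped bottles at about (312,160), (292,263) and (380,244). Pink (294,200) and yellow (351,189) and (280,305) are look-alikes. The well is at (220,190) and the tray is centred at (461,222). The side view agrees; the green bottles there are at about (281,190), (356,227) and (370,188).

```bash
cat > m.py <<'E'
from h import *
from scipy.optimize import least_squares
a=np.linspace(0,2*np.pi,48,endpoint=False)
def hull(cam,x,y,z0,z1,r):
    P=[proj(cam,[x+r*np.cos(t),y+r*np.sin(t),z]) for t in a for z in(z0,z1)]
    return cv2.convexHull(np.float32(P))
def cen(c):
    m=cv2.moments(c);return np.array([m["m10"],m["m01"]])/m["m00"]
def fit(cam,uv,z0,z1,r):
    x0=at(cam,*uv,(z0+z1)/2)[:2]
    return least_squares(lambda p:cen(hull(cam,p[0],p[1],z0,z1,r))-uv,x0,diff_step=1e-3).x
def blobs(mask,mn):
    n,l,s,c=cv2.connectedComponentsWithStats(mask.astype(np.uint8));return [(c[i],s[i]) for i in range(1,n) if s[i][4]>mn]
def caps(cam,im=None):
    im=snap(cam) if im is None else im
    h=cv2.cvtColor(im,cv2.COLOR_RGB2HSV)
    g=(h[...,0]>55)&(h[...,0]<85)&(h[...,1]>110)&(h[...,2]>50)
    return [(c.round(1),s[:4],s[4],fit(cam,c,.07,.1,.02)) for c,s in blobs(g,40)],h
E
python3 - <<'E'
from m import *
np.set_printoptions(precision=4,suppress=True)
for cam in("top","side"):
    r,h=caps(cam)
    for q in r:print(cam,"green",*q)
    d=h[...,2]<60
    for c,s in blobs(d,60):
        x=at(cam,*c,.13)
        if (cam=="top" and 90<c[0]<262 and 110<c[1]<270) or (cam=="side" and 230<c[0]<290 and 190<c[1]<235): print(cam,"dark",c,s,x)
    for d in finder.outline_of(cam,"tray")[:1]:
        cs,_=cv2.findContours(d["region"].astype(np.uint8),0,2)
        c=max(cs,key=cv2.contourArea);p=cv2.approxPolyDP(cv2.convexHull(c),4,True)[:,0]
        print("tray",[at(cam,*q,.05)[:2].round(3) for q in p])
        if cam=="top":
            b=cv2.minAreaRect(c);print(b,at(cam,*b[0],.045))
    if cam=="top":
        for n,(u,v) in dict(pink=(294,200),yel=(351,188),yel2=(280,305)).items():print(n,at(cam,u,v,.1))
        for q in((243,122),(255,232),(89,134)):print("deck",at(cam,*q,.13))
        print("reag",at(cam,377,131,.085))
E
```

```text
Traceback (most recent call last):
  File "m.py", line 18, in caps
    return [(c.round(1),s[:4],s[4],fit(cam,c,.07,.1,.02)) for c,s in blobs(g,40)],h
                                   ~~~^^^^^^^^^^^^^^^^^^
  File "m.py", line 11, in fit
    return least_squares(lambda p:cen(hull(cam,p[0],p[1],z0,z1,r))-uv,x0,diff_step=1e-3).x
           ~~~~~~~~~~~~~^^^^^^^^^^^^^^^^^^^^^^^^^^^^^^^^^^^^^^^^^^^^^^^^^^^^^^^^^^^^^^^^
  File "m.py", line 11, in <lambda>
    return least_squares(lambda p:cen(hull(cam,p[0],p[1],z0,z1,r))-uv,x0,diff_step=1e-3).x
                                      ~~~~^^^^^^^^^^^^^^^^^^^^^^^
  File "m.py", line 5, in hull
    P=[proj(cam,[x+r*np.cos(t),y+r*np.sin(t),z]) for t in a for z in(z0,z1)]
       ~~~~^^^^^^^^^^^^^^^^^^^^^^^^^^^^^^^^^^^^^
  File "h.py", line 10, in proj
    p=vision.camera_params(cam);K=np.array(p["camera_matrix"]);E=np.array(p["extrinsics"])
ValueError: time passes only in moves, steps and waits
```

```bash
python3 - <<'E'
s=open('h.py').read()
s=s.replace("def ray","CP={c:vision.camera_params(c) for c in('top','side')}\ndef ray",1).replace("p=vision.camera_params(cam);","p=CP[cam];")
open('h.py','w').write(s)
s=open('m.py').read()
i=s.index("def fit");j=s.index("def blobs")
s=s[:i]+'''def fit(cam,uv,z0,z1,r):
    z=(z0+z1)/2;x=at(cam,*uv,z)[:2]
    for _ in range(6): x=x+(at(cam,*uv,z)-at(cam,*cen(hull(cam,x[0],x[1],z0,z1,r)),z))[:2]
    return x
'''+s[j:]
open('m.py','w').write(s)
E
cat > r.py <<'E'
from m import *
np.set_printoptions(precision=4,suppress=True)
for cam in("top","side"):
    r,h=caps(cam)
    for q in r:print(cam,"green",*q)
    d=h[...,2]<60
    for c,s in blobs(d,60):
        x=at(cam,*c,.13)
        if (cam=="top" and 90<c[0]<262 and 110<c[1]<270) or (cam=="side" and 230<c[0]<290 and 190<c[1]<235): print(cam,"dark",c,s,x)
    for d in finder.outline_of(cam,"tray")[:1]:
        cs,_=cv2.findContours(d["region"].astype(np.uint8),0,2)
        c=max(cs,key=cv2.contourArea);p=cv2.approxPolyDP(cv2.convexHull(c),4,True)[:,0]
        print("tray",[at(cam,*q,.05)[:2].round(3) for q in p])
        if cam=="top":
            b=cv2.minAreaRect(c);print(b,at(cam,*b[0],.045))
    if cam=="top":
        for n,(u,v) in dict(pink=(294,200),yel=(351,188),yel2=(280,305)).items():print(n,at(cam,u,v,.1))
        for q in((243,122),(255,232),(89,134)):print("deck",at(cam,*q,.13))
        print("reag",at(cam,377,131,.085))
E
python3 r.py; cat h.py|head -5
```

```text
top green [311.6 157.1] [304 149  17  17] 233 [ 0.6679 -0.0234]
top green [381.5 243.2] [373 235  18  17] 247 [ 0.4731 -0.1782]
top green [292. 263.] [284 255  17  17] 241 [0.4298 0.0195]
top dark [250.0884 179.8611] [244 126  13 106 396] [0.608  0.1091 0.13  ]
top dark [220.2607 189.6051] [207 178  27  25 514] [0.5867 0.1729 0.13  ]
top dark [166.4939 198.4853] [152 185  30  28 577] [0.5674 0.2875 0.13  ]
top dark [124.422  202.6244] [110 189  29  28 583] [0.5585 0.377  0.13  ]
top dark [201.3452 247.2202] [184 242  35  12 168] [0.4631 0.21   0.13  ]
top dark [136.6149 253.7205] [119 249  36  12 161] [0.4496 0.3462 0.13  ]
pink [0.5681 0.0154 0.1   ]
yel [ 0.595  -0.1109  0.1   ]
yel2 [0.3399 0.0445 0.1   ]
deck [0.7365 0.1266 0.13  ]
deck [0.4953 0.0968 0.13  ]
deck [0.7092 0.4608 0.13  ]
reag [ 0.7292 -0.1727  0.085 ]
side green [370.3 171.5] [364 169  14   6] 73 [ 0.4836 -0.1984]
side green [280.6 181. ] [274 178  14   7] 83 [ 0.6828 -0.0415]
side green [356.3 208.6] [349 205  16   9] 111 [0.4396 0.003 ]
side dark [263.3289 217.9737] [254 216  20   5  76] [0.5781 0.1943 0.13  ]
tray [array([ 0.609, -0.266]), array([ 0.632, -0.426]), array([ 0.436, -0.444]), array([ 0.402, -0.213]), array([ 0.57 , -0.188])]
import numpy as np, cv2
from cell import arm, vision, finder
CP={c:vision.camera_params(c) for c in('top','side')}
def ray(cam,u,v):
    p=CP[cam];K=np.array(p["camera_matrix"]);E=np.array(p["extrinsics"])
```

>>> jog_arm(
  commands=[
    [[3.5,-2.5,-0.3],[0,0,0],6.0],
    [[3.5,-2.5,-0.3],[0,0,0],6.0],
    [[3.5,-2.5,-0.3],[0,0,0],6.0],
    [[3.5,-2.5,-0.3],[0,0,0],6.0],
    [[3.5,-2.5,-0.3],[0,0,0],6.0],
    [[3.5,-2.5,-0.3],[0,0,0],6.0],
    [[3.5,-2.5,-0.3],[0,0,0],6.0],
  ],
  squeeze=40,
)

```text
time: 1.55
ee_pos: [0.4483, -0.4013, 0.2527]
tool_rot: [180.0, -0.0, 24.0]
contact_force: [0.9, -0.1, -0.5]
grip_width: 0.0602
gripper_force: 0.0
```

```bash
cat > r2.py <<'E'
from m import *
np.set_printoptions(precision=4,suppress=True)
for cam in("top","side"):
    im=snap(cam).astype(int);R,G,B=im[...,0],im[...,1],im[...,2]
    g=(G>R*1.35)&(G>B*1.1)&(G>25)
    for c,s in blobs(g,60):
        if c[0]<400 and 140<c[1]<270: print(cam,"green",c,s,"hull",fit(cam,c,.07,.1,.02),"top",fit(cam,c,.0999,.1,.02),"px area hull",cv2.contourArea(hull(cam,*fit(cam,c,.07,.1,.02),.07,.1,.02)))
    for x,y in((.587,.173),): print(cam,"well rim",hull(cam,x,y,.1299,.13,.0305).reshape(-1,2).min(0),hull(cam,x,y,.1299,.13,.0305).reshape(-1,2).max(0))
    if cam=="side":
        # dark lower wall of the well
        print(im[208:226,264].sum(1), im[213,244:284].sum(1))
        cv2.imwrite("pics/c1.png",cv2.resize(im[150:260,200:420,::-1].astype(np.uint8),None,fx=3.5,fy=3.5,interpolation=cv2.INTER_NEAREST))
# tray from first picture
im=cv2.imread("pics/top1.png");m=(im[...,0]>im[...,2]*2)&(im[...,0]>40)
for c,s in blobs(m,2000):
    x=np.column_stack(np.nonzero(m))[:,::-1];x=x[(x[:,0]>400)&(x[:,0]<520)&(x[:,1]>160)&(x[:,1]<290)]
    b=cv2.minAreaRect(x.astype(np.float32));print("tray",b,[at("top",*q,.05)[:2] for q in cv2.boxPoints(b)],at("top",*b[0],.05))
E
python3 r2.py
```

```text
top green [311.5538 157.2423] [303 148  18  19 260] hull [ 0.6676 -0.0232] top [ 0.6646 -0.0233] px area hull 290.718870973913
top green [381.5   243.197] [373 235  18  18 264] hull [ 0.4731 -0.1783] top [ 0.4726 -0.1767] px area hull 288.5128075075336
top green [291.9504 263.1221] [283 254  19  19 262] hull [0.4296 0.0196] top [0.4295 0.0192] px area hull 272.1512564313598
top well rim [205.9924 175.508 ] [234.3987 203.5242]
side green [370.04  175.715] [363 169  15  15 200] hull [ 0.4745 -0.1738] top [ 0.4641 -0.1466] px area hull 215.5594007454347
side green [280.9187 185.4019] [273 178  16  16 209] hull [ 0.6687 -0.0205] top [0.6533 0.0027] px area hull 231.1395830749534
side green [356.2765 213.2614] [348 205  17  18 264] hull [0.431  0.0228] top [0.4218 0.0449] px area hull 295.17652447428554
side well rim [251.4721 205.3604] [279.0251 219.8487]
[199 203 227 224 215 220 239 214  12  47  47  26  88 281 415 388 376 390] [383 387 388 386 386 328 242 145 169 189 216 191 205 228 220 203 226 228
 232 239 220 231 241 216 220 222 210 205 196 200 178 172 148 241 382 388
 387 390 384 392]
tray ((460.0, 225.0), (128.0, 118.0), 90.0) [array([ 0.6669, -0.2323]), array([ 0.667 , -0.5097]), array([ 0.3705, -0.4945]), array([ 0.3711, -0.2258])] [ 0.5165 -0.3653  0.05  ]
tray ((460.0, 225.0), (128.0, 118.0), 90.0) [array([ 0.6669, -0.2323]), array([ 0.667 , -0.5097]), array([ 0.3705, -0.4945]), array([ 0.3711, -0.2258])] [ 0.5165 -0.3653  0.05  ]
tray ((460.0, 225.0), (128.0, 118.0), 90.0) [array([ 0.6669, -0.2323]), array([ 0.667 , -0.5097]), array([ 0.3705, -0.4945]), array([ 0.3711, -0.2258])] [ 0.5165 -0.3653  0.05  ]
tray ((460.0, 225.0), (128.0, 118.0), 90.0) [array([ 0.6669, -0.2323]), array([ 0.667 , -0.5097]), array([ 0.3705, -0.4945]), array([ 0.3711, -0.2258])] [ 0.5165 -0.3653  0.05  ]
```

View pics/c1.png

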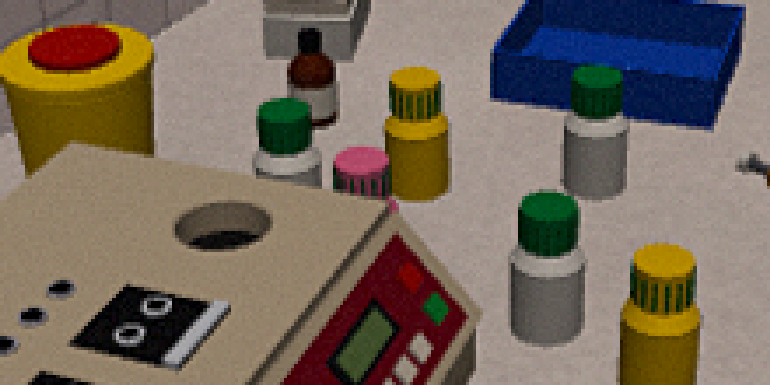

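The bottle positions from the two cameras agree within about 3 mm: A (0.668,-0.022), B (0.474,-0.176) and C (0.430,0.021). In the crop, the well rim spans about (250–278, 207–221) in the side picture. I'll start with B.

>>> jog_arm(
  commands=[
    [[1.9,-3.25,1.3],[0,0,0],6.0],
    [[1.9,-3.25,1.3],[0,0,0],6.0],
    [[1.9,-3.25,1.3],[0,0,0],6.0],
    [[1.9,-3.25,1.3],[0,0,0],6.0],
    [[1.9,-3.25,1.3],[0,0,0],6.0],
    [[1.9,-3.25,1.3],[0,0,0],6.0],
    [[0,0,0],[0,0,0],6.0],
    [[0,0,3.5],[0,0,0],6.0],
    [[0,0,3.5],[0,0,0],6.0],
    [[0,0,3.5],[0,0,0],6.0],
    [[0,0,0],[0,0,0],6.0],
  ],
  squeeze=40,
)

```text
time: 2.75
ee_pos: [0.4698, -0.1784, 0.0661]
tool_rot: [-179.7, 0.3, 24.0]
contact_force: [-0.6, 0.2, 0.3]
grip_width: 0.06
gripper_force: 0.0
```

```bash
cat > w.py <<'E'
from m import *
np.set_printoptions(precision=4,suppress=True)
s=arm.get_state();print({k:s[k] for k in("ee_pos","effort","contact_force","joint_positions")})
for cam,(x0,x1,y0,y1),thr in(("top",(200,242,170,210),.8),("side",(243,286,202,226),.8)):
    im=snap(cam).astype(float).sum(2)
    w=im[y0:y1,x0:x1];t=np.median(im[y0-6:y0+2,x0:x1])*thr
    bl=blobs(w<t,100);c,st=max(bl,key=lambda q:q[1][4]);
    n,l=cv2.connectedComponents((w<t).astype(np.uint8));
    m=(l==np.bincount(l[l>0]).argmax()).astype(np.uint8)
    h=cv2.convexHull(max(cv2.findContours(m,0,1)[0],key=cv2.contourArea))
    c=cen(h)+[x0,y0];X=at(cam,*c,.13)
    hh=hull(cam,X[0],X[1],.1299,.13,.0305)
    X=X[:2]+(at(cam,*c,.13)-at(cam,*cen(hh),.13))[:2]
    print(cam,c,st+[x0,y0,0,0,0],X,"area",cv2.contourArea(h),cv2.contourArea(hh),hh.reshape(-1,2).min(0),hh.reshape(-1,2).max(0))
    cv2.imwrite(f"pics/w_{cam}.png",cv2.resize(np.clip(w/3,0,255).astype(np.uint8),None,fx=8,fy=8,interpolation=cv2.INTER_NEAREST))
E
python3 w.py; cd pics; python3 -c "
import cv2,numpy as np
a=cv2.imread('w_top.png');b=cv2.imread('w_side.png');c=np.zeros((a.shape[0]+b.shape[0],max(a.shape[1],b.shape[1]),3),np.uint8);c[:a.shape[0],:a.shape[1]]=a;c[a.shape[0]:,:b.shape[1]]=b;cv2.imwrite('w.png',c)"
```

```text
{'ee_pos': array([ 0.4698, -0.1784,  0.0661]), 'effort': array([ -0.1767, -41.7544,   0.6976,  -8.7086,   0.015 ,  -0.3605,
        -0.0091]), 'contact_force': array([-0.6175,  0.1759,  0.3371]), 'joint_positions': array([ 16.0993,  33.8268,  -0.6556, 126.5867,   1.1256,  20.0254,
       -51.5399])}
top [219.8528 189.0289] [206 175  29  29 670] [0.5881 0.1738] area 641.0 623.0471784742549 [205.6506 175.0761] [234.0542 203.0863]
side [263.1546 214.2118] [249 207  29  15 320] [0.5875 0.1807] area 303.0 316.53717890928965 [249.2462 207.0857] [276.9914 221.7647]
```

View pics/w.png

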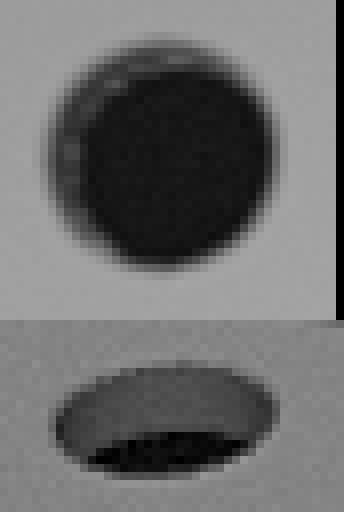

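The well rim outlines match a 61 mm circle at deck height in both views. Its centre is at about (0.588, 0.175). Next I grip B and lift it.

>>> jog_arm(
  commands=[
    [[0.4,0,-0.2],[0,0,0],6.0],
    [[0,0,0],[0,0,0],3.0],
    [[0,0,0],[0,0,0],3.0],
    [[0,0,0],[0,0,0],3.0],
    [[0,0,0],[0,0,0],3.0],
    [[0,0,0],[0,0,0],3.0],
  ],
  squeeze=40,
)

```text
time: 3.45
ee_pos: [0.4777, -0.1768, 0.0733]
tool_rot: [179.9, -0.2, 24.0]
contact_force: [-0.3, 0.7, 6.9]
grip_width: 0.0389
gripper_force: 39.2
```

```bash
cat > f.py <<'E'
from h import *
np.set_printoptions(precision=3,suppress=True)
F=[]
for i in range(4):
    s=arm.get_state();F.append(s["contact_force"]);vision.read_camera("top")
print(s["time"],np.mean(F,0),np.array(F)[:,2],s["ee_pos"],s["effort"][1:4],s["moment"],s["grip_width"],s["gripper_force"])
E
python3 f.py
```

```text
3.6 [-0.253  0.986  7.129] [6.884 6.837 7.544 7.252] [ 0.478 -0.177  0.073] [-39.719   1.095  -7.841] [0.198 0.018 0.031] 0.03904839958605353 39.23774242401123
```

>>> jog_arm(
  commands=[
    [[0,0,-2],[0,0,0],3.0],
    [[0,0,-3],[0,0,0],3.0],
    [[0,0,0],[0,0,0],3.0],
    [[0,0,0],[0,0,0],3.0],
    [[0,0,0],[0,0,0],3.0],
  ],
)

```text
time: 4.15
ee_pos: [0.4755, -0.1766, 0.1212]
tool_rot: [-180.0, 0.0, 24.0]
contact_force: [-0.2, -0.0, -1.0]
grip_width: 0.039
gripper_force: 40.4
```

```bash
python3 f.py
```

```text
4.3 [-0.548  0.015 -0.654] [-0.963 -0.177 -0.848 -0.63 ] [ 0.475 -0.176  0.121] [-41.512   0.633 -11.24 ] [ 0.056 -0.028 -0.023] 0.03878826922876997 40.40180504322052
```

B reads about 0.05 kg, so it is the empty one. I'll set it back for now, because the half-used bottle goes first, and feel A.

>>> jog_arm(
  commands=[
    [[0,0,2.8],[0,0,0],3.0],
    [[0,0,1.5],[0,0,0],3.0],
    [[0,0,0.5],[0,0,0],3.0],
    [[0,0,0],[0,0,0],3.0],
    [[0,0,0],[0,0,0],6.0],
    [[0,0,0],[0,0,0],6.0],
    [[0,0,0],[0,0,0],6.0],
    [[0,0,-4],[0,0,0],6.0],
    [[0,0,-4.5],[0,0,0],6.0],
    [[4,-1.05,0],[0,0,0],6.0],
    [[4,-1.05,0],[0,0,0],6.0],
    [[4,-1.05,0],[0,0,0],6.0],
    [[4,-1.05,0],[0,0,0],6.0],
    [[4,-1.05,0],[0,0,0],6.0],
    [[4,-1.05,0],[0,0,0],6.0],
    [[0,0,0],[0,0,0],6.0],
    [[0,0,0],[0,0,0],6.0],
  ],
)

```text
time: 6.05
ee_pos: [0.6699, -0.0203, 0.1578]
tool_rot: [-180.0, 0.0, 24.1]
contact_force: [0.1, -1.3, 0.8]
grip_width: 0.06
gripper_force: 0.0
```

```bash
python3 f.py
```

```text
6.2 [-0.182 -0.509  0.037] [ 0.788 -0.366 -0.13  -0.142] [ 0.668 -0.023  0.158] [-52.01    0.524 -16.833] [ 0.027 -0.014 -0.021] 0.060274391766485816 0.0
```

>>> jog_arm(
  commands=[
    [[0,0,4],[0,0,0],6.0],
    [[0,0,3],[0,0,0],6.0],
    [[0,0,1.3],[0,0,0],6.0],
    [[0,0,0],[0,0,0],6.0],
    [[0,0,0],[0,0,0],3.0],
    [[0,0,0],[0,0,0],3.0],
    [[0,0,0],[0,0,0],3.0],
    [[0,0,0],[0,0,0],3.0],
    [[0,0,0],[0,0,0],3.0],
  ],
)

```text
time: 7.15
ee_pos: [0.6709, -0.0214, 0.0769]
tool_rot: [179.9, -0.2, 24.0]
contact_force: [-0.3, -0.3, 6.2]
grip_width: 0.0385
gripper_force: 41.1
```

>>> jog_arm(
  commands=[
    [[0,0,-2],[0,0,0],3.0],
    [[0,0,-3],[0,0,0],3.0],
    [[0,0,0],[0,0,0],3.0],
    [[0,0,0],[0,0,0],3.0],
    [[0,0,0],[0,0,0],3.0],
  ],
)

```text
time: 7.65
ee_pos: [0.6681, -0.0216, 0.1238]
tool_rot: [-179.9, 0.2, 24.0]
contact_force: [-0.4, 0.7, -2.5]
grip_width: 0.039
gripper_force: 41.0
```

```bash
python3 f.py
```

```text
7.8 [-0.346  0.562 -2.756] [-2.517 -2.774 -2.535 -3.197] [ 0.668 -0.022  0.124] [-55.215   0.961 -16.231] [ 0.048 -0.015 -0.007] 0.03850816905584699 41.03012681007385
```

A weighs about 0.28 kg, so it is the half-used bottle and C must be the full one. I carry A above the well.

>>> jog_arm(
  commands=[
    [[0,0,-3],[0,0,0],3.0],
    [[0,0,-4],[0,0,0],3.0],
    [[0,0,-4],[0,0,0],3.0],
    [[0.1,-2.3,0],[0,0,0],3.0],
    [[0.1,-3.5,0],[0,0,0],3.0],
    [[0.1,-3.5,0],[0,0,0],3.0],
    [[0.1,-3.5,0],[0,0,0],3.0],
    [[0.1,-3.5,0],[0,0,0],3.0],
    [[0.1,-3.0,0],[0,0,0],3.0],
    [[0.1,-2.0,0],[0,0,0],3.0],
    [[0,0,0],[0,0,0],3.0],
    [[0,0,0],[0,0,0],3.0],
    [[0,0,0],[0,0,0],3.0],
  ],
)

```text
time: 9.15
ee_pos: [0.5898, 0.174, 0.2349]
tool_rot: [179.9, 0.0, 23.9]
contact_force: [0.7, -0.8, -2.0]
grip_width: 0.0388
gripper_force: 41.5
```

```bash
python3 f.py
python3 - <<'E'
from m import *
ims=[]
s=arm.get_state();x,y,z=s["ee_pos"];print(s["tool_rot"])
for cam,u,v in(("top",170,140),("side",210,120)):
    im=snap(cam)[:,:,::-1].copy();b=z-.077
    im=cv2.resize(im,None,fx=4,fy=4,interpolation=cv2.INTER_CUBIC)
    cv2.polylines(im,[np.int32(hull(cam,x,y,b,b+.058,.026)*4+2)],True,(0,0,255),1)
    cv2.polylines(im,[np.int32(hull(cam,.588,.1755,.1299,.13,.0305)*4+2)],True,(255,0,0),1)
    ims.append(im[v*4:(v+110)*4,u*4:(u+95)*4])
cv2.imwrite("pics/over.png",np.hstack(ims))
E
```

```text
9.3 [ 0.346 -0.258 -2.359] [-1.976 -2.648 -2.588 -2.224] [0.59  0.174 0.235] [-46.948   0.446 -18.993] [ 0.008 -0.017 -0.039] 0.03879657928572618 41.51042640209198
[1.79971663e+02 1.12018850e-02 2.38767915e+01]
```

View pics/over.png

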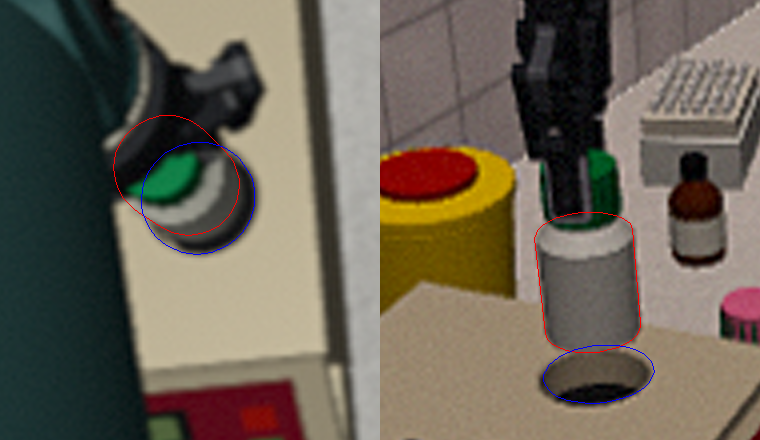

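The side view shows the held body matching its predicted outline and sitting just above the well. The rim is within about 2 mm of the estimate. I shift slightly and lower.

>>> jog_arm(
  commands=[
    [[0,-0.25,0],[0,0,0],3.0],
    [[0,0,1],[0,0,0],3.0],
    [[0,0,1],[0,0,0],3.0],
    [[0,0,0.5],[0,0,0],3.0],
    [[0,0,0.5],[0,0,0],3.0],
    [[0,0,0.5],[0,0,0],3.0],
    [[0,0,0],[0,0,0],3.0],
    [[0,0,0],[0,0,0],3.0],
  ],
)

```text
time: 10.25
ee_pos: [0.5884, 0.1781, 0.2002]
tool_rot: [180.0, 0.0, 24.0]
contact_force: [-0.2, 0.5, -2.4]
grip_width: 0.0389
gripper_force: 41.5
```

```bash
python3 f.py
```

```text
10.4 [ 0.102  0.353 -2.443] [-2.434 -2.793 -2.258 -2.286] [0.588 0.178 0.201] [-47.893   0.525 -17.707] [ 0.011 -0.013 -0.013] 0.03869778165671725 41.50656759738922
```

>>> jog_arm(
  commands=[
    [[0,0,0.6],[0,0,0],3.0],
    [[0,0,0.5],[0,0,0],3.0],
    [[0,0,0.4],[0,0,0],3.0],
    [[0,0,0.3],[0,0,0],3.0],
    [[0,0,0],[0,0,0],3.0],
    [[0,0,0],[0,0,0],3.0],
  ],
)

```text
time: 11.05
ee_pos: [0.5883, 0.1782, 0.1821]
tool_rot: [-180.0, 0.0, 24.0]
contact_force: [0.6, -0.2, -2.2]
grip_width: 0.0388
gripper_force: 41.5
```

```bash
python3 f.py
```

```text
11.2 [-0.054  0.427 -2.29 ] [-2.202 -3.26  -1.974 -1.723] [0.588 0.178 0.182] [-48.625   0.484 -16.963] [-0.018 -0.081 -0.023] 0.03893174588266406 41.498796343803406
```

>>> jog_arm(
  commands=[
    [[0,0,0.2],[0,0,0],3.0],
    [[0,0,0.2],[0,0,0],3.0],
    [[0,0,0],[0,0,0],3.0],
  ],
)

```text
time: 11.55
ee_pos: [0.5893, 0.1787, 0.1819]
tool_rot: [-180.0, -0.1, 24.0]
contact_force: [-4.5, -0.6, 17.3]
grip_width: 0.0387
gripper_force: 43.3
```

```bash
python3 f.py
```

```text
11.7 [-4.702 -1.021 16.683] [17.263 16.572 16.613 16.284] [0.589 0.179 0.182] [-37.798   0.619 -14.49 ] [-0.428  1.047 -0.024] 0.0387555771254159 43.278926610946655
```

The bottle seats at TCP z 0.182, which is the floor height expected. I release it and check.

>>> jog_arm(
  commands=[
    [[0,0,-0.3],[0,0,0],3.0],
    [[0,0,0],[0,0,0],6.0],
    [[0,0,0],[0,0,0],6.0],
    [[0,0,0],[0,0,0],6.0],
    [[0,0,-2],[0,0,0],6.0],
    [[0,0,-4],[0,0,0],6.0],
    [[0,0,-2],[0,0,0],6.0],
    [[-2.75,3.1,0],[0,0,0],6.0],
    [[-2.75,3.1,0],[0,0,0],6.0],
    [[-2.75,3.1,0],[0,0,0],6.0],
    [[-2.75,3.1,0],[0,0,0],6.0],
    [[-2.75,3.1,0],[0,0,0],6.0],
    [[-2.75,3.1,1.5],[0,0,0],6.0],
    [[-2.75,3.1,2.5],[0,0,0],6.0],
    [[-2.75,3.1,2.5],[0,0,0],6.0],
    [[-2.75,3.0,2.5],[0,0,0],6.0],
    [[0,0,0],[0,0,0],6.0],
    [[0,0,0],[0,0,0],6.0],
  ],
)

```text
time: 13.55
ee_pos: [0.4745, -0.1775, 0.1705]
tool_rot: [-179.9, 0.1, 23.8]
contact_force: [0.7, 1.0, 0.7]
grip_width: 0.06
gripper_force: 0.0
```

```bash
python3 f.py
python3 - <<'E'
from m import *
np.set_printoptions(precision=4,suppress=True)
ims=[]
for cam,u,v in(("top",170,140),("side",200,140)):
    im=snap(cam);r,_=caps(cam,im)
    im=cv2.resize(im[:,:,::-1],None,fx=4,fy=4,interpolation=cv2.INTER_CUBIC)
    cv2.polylines(im,[np.int32(hull(cam,.589,.178,.175,.205,.02)*4+2)],True,(0,0,255),1)
    ims.append(im[v*4:(v+110)*4,u*4:(u+95)*4])
    I=snap(cam).astype(int);R,G,B=I[...,0],I[...,1],I[...,2]
    for c,s in blobs((G>R*1.35)&(G>B*1.1)&(G>25),60):
        if c[0]<400 and 130<c[1]<270:print(cam,c,s,fit(cam,c,.07,.1,.02),fit(cam,c,.175,.205,.02))
cv2.imwrite("pics/well2.png",np.hstack(ims))
# tray from first picture
im=cv2.imread("pics/top1.png").astype(int);m=(im[...,0]>im[...,2]*2)&(im[...,0]>40);m[:,:405]=0;m[:,520:]=0
k=cv2.morphologyEx(m.astype(np.uint8),cv2.MORPH_OPEN,np.ones((5,5)))
b=cv2.minAreaRect(np.column_stack(np.nonzero(k))[:,::-1].astype(np.float32));print("tray",b,[at("top",*q,.05)[:2] for q in cv2.boxPoints(b)],at("top",*b[0],.05))
E
```

```text
13.7 [-0.019  0.215  0.202] [ 0.674  0.041 -0.067  0.159] [ 0.477 -0.175  0.172] [-38.137   1.307 -13.407] [ 0.023 -0.046  0.003] 0.059717390143614914 0.0
top [212.2    185.5194] [202 176  21  20 335] [0.6028 0.1996] [0.5854 0.1773]
top [291.9157 263.1188] [283 254  19  19 261] [0.4296 0.0197] [0.4288 0.0146]
side [370.7188 175.6615] [364 169  15  15 192] [ 0.4729 -0.1749] [0.4001 0.0171]
side [261.1707 190.2774] [252 181  19  20 328] [0.7017 0.0247] [0.587  0.1802]
side [356.4291 213.1801] [348 205  17  18 261] [0.4309 0.0223] [0.3658 0.1782]
tray ((461.3243408203125, 221.94595336914062), (86.14506530761719, 70.03397369384766), 80.53767395019531) [array([ 0.6095, -0.2746]), array([ 0.6367, -0.4372]), array([ 0.4391, -0.4611]), array([ 0.4133, -0.3018])] [ 0.5236 -0.3687  0.05  ]
```

View pics/well2.png

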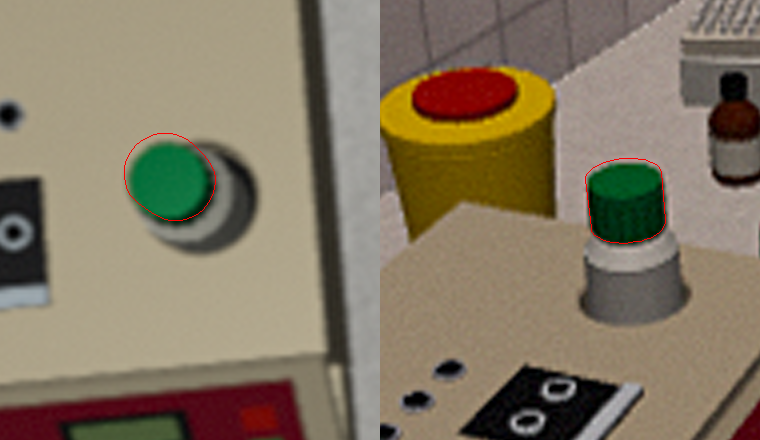

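The bottle stands upright in the well, and its cap matches the outline predicted for floor height in both views. The tray centre is about (0.524,-0.369), with 200x160 confirmed. Now I pick up B, the empty.

>>> jog_arm(
  commands=[
    [[0,0,4],[0,0,0],6.0],
    [[0,0,4],[0,0,0],6.0],
    [[0,0,1.7],[0,0,0],6.0],
    [[0,0,0],[0,0,0],6.0],
    [[0,0,0],[0,0,0],3.0],
    [[0,0,0],[0,0,0],3.0],
    [[0,0,0],[0,0,0],3.0],
    [[0,0,0],[0,0,0],3.0],
    [[0,0,0],[0,0,0],3.0],
  ],
)

```text
time: 14.85
ee_pos: [0.4761, -0.1767, 0.0753]
tool_rot: [179.9, -0.1, 24.0]
contact_force: [0.3, -0.1, 5.2]
grip_width: 0.0388
gripper_force: 40.6
```

>>> jog_arm(
  commands=[
    [[0,0,-3],[0,0,0],3.0],
    [[0,0,-4],[0,0,0],3.0],
    [[0,0,-3],[0,0,0],3.0],
    [[0,0,0],[0,0,0],3.0],
    [[0,0,0],[0,0,0],3.0],
  ],
)

```text
time: 15.35
ee_pos: [0.4754, -0.1765, 0.1749]
tool_rot: [179.9, -0.1, 24.0]
contact_force: [-0.0, 0.3, -1.0]
grip_width: 0.039
gripper_force: 40.5
```

```bash
python3 f.py
```

```text
15.5 [-0.273 -0.111 -0.662] [-1.03  -1.057 -0.642  0.083] [ 0.474 -0.176  0.173] [-39.286   1.061 -13.942] [ 0.035  0.008 -0.06 ] 0.038499961269388046 40.521050691604614
```

>>> jog_arm(
  commands=[
    [[-0.55,3.3,0],[0,0,0],3.0],
    [[-0.55,3.3,0],[0,0,0],3.0],
    [[-0.55,3.3,0],[0,0,0],3.0],
    [[-0.55,3.3,0],[0,0,0],3.0],
    [[-0.55,3.3,0],[0,0,0],3.0],
    [[-0.55,3.1,0],[0,0,0],3.0],
    [[0,0,0],[0,0,0],3.0],
    [[0,0,3],[0,0,0],3.0],
    [[0,0,3],[0,0,0],3.0],
    [[0,0,2],[0,0,0],3.0],
    [[0,0,1],[0,0,0],3.0],
    [[0,0,0],[0,0,0],3.0],
    [[0,0,0],[0,0,0],3.0],
  ],
)

```text
time: 16.85
ee_pos: [0.5252, -0.3689, 0.0845]
tool_rot: [180.0, -0.0, 24.0]
contact_force: [0.5, -1.0, -0.1]
grip_width: 0.0385
gripper_force: 40.7
```

```bash
python3 f.py
```

```text
17.0 [-0.065 -0.633 -0.176] [-0.142  0.304 -0.122 -0.743] [ 0.526 -0.369  0.086] [-52.242   1.585 -13.342] [ 0.032 -0.016 -0.016] 0.038499887844379556 40.74995219707489
```

>>> jog_arm(
  commands=[
    [[0,0,0.3],[0,0,0],3.0],
    [[0,0,0.2],[0,0,0],3.0],
    [[0,0,0.15],[0,0,0],3.0],
    [[0,0,0],[0,0,0],3.0],
    [[0,0,0],[0,0,0],3.0],
  ],
)

```text
time: 17.55
ee_pos: [0.5252, -0.369, 0.0793]
tool_rot: [180.0, -0.0, 24.0]
contact_force: [-2.1, 1.3, 8.9]
grip_width: 0.0388
gripper_force: 41.6
```

```bash
python3 f.py
```

```text
17.7 [-1.737  1.507  8.595] [8.933 8.642 8.356 8.447] [ 0.525 -0.369  0.079] [-47.342   1.618 -12.537] [ 0.343  0.393 -0.047] 0.038937527107643526 41.61913812160492
```

The bottle is on the tray floor. I release it and back off.

>>> jog_arm(
  commands=[
    [[0,0,-0.15],[0,0,0],3.0],
    [[0,0,0],[0,0,0],6.0],
    [[0,0,0],[0,0,0],6.0],
    [[0,0,0],[0,0,0],6.0],
    [[0,0,-2],[0,0,0],6.0],
    [[0,0,-4],[0,0,0],6.0],
    [[0,0,-4],[0,0,0],6.0],
    [[-2,3.5,-2],[0,0,0],6.0],
    [[-2,3.5,0],[0,0,0],6.0],
    [[-2,3.5,0],[0,0,0],6.0],
    [[-2,3.5,0],[0,0,0],6.0],
    [[-2,3.5,0],[0,0,0],6.0],
    [[-2,3.5,0],[0,0,0],6.0],
    [[0,0,0],[0,0,0],6.0],
    [[0,0,0],[0,0,0],6.0],
  ],
)

```text
time: 19.25
ee_pos: [0.4993, -0.6106, 0.1983]
tool_rot: [-179.9, 0.0, 23.8]
contact_force: [0.5, 0.5, -1.2]
grip_width: 0.0599
gripper_force: 0.0
```

```bash
python3 -c "
from h import *
snap('top','top9.png');snap('side','side9.png')"
```

```text
(no output)
```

View pics/top9.png

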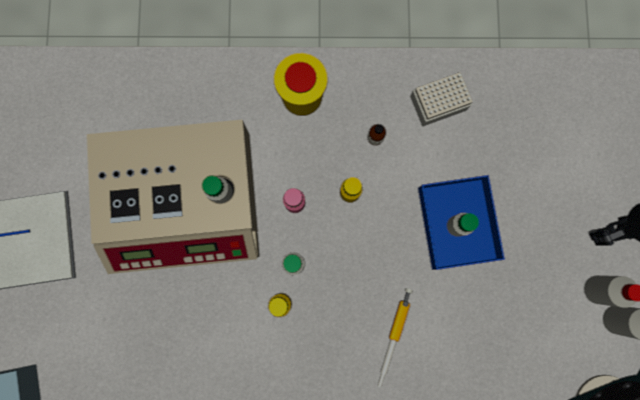

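View pics/side9.png

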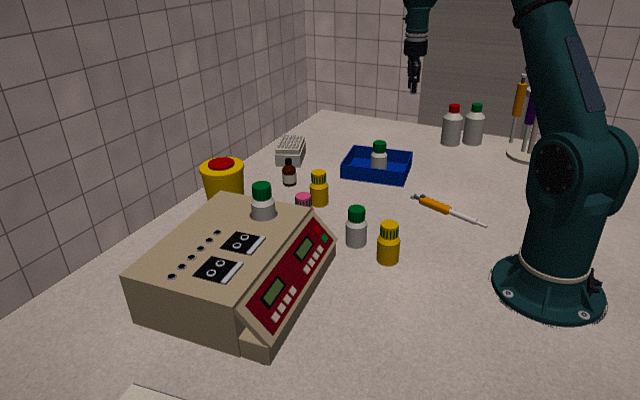

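Top view: one bottle stands in the well (215,187) and one in the tray (468,222). The full one is still at (292,263), and nothing else has moved. The side view shows all three upright and the arm clear.

```bash
python3 -c "
from cell import arm
print(arm.job_done())"
```

```text
the job is handed in; nothing more can be done
None
```

I handed in the job: the half-used bottle (about 0.28 kg) is on the well floor, the empty (about 0.05 kg) is upright in the tray, and the third, taken as the full one because the other two weighed half and empty, stands unlifted in its place.

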